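# Hang the washed autoclave handwheel on the sprung hook

### The arm

A 6-joint arm with a two-finger parallel gripper is mounted at the origin on a cart in front of the work surface, level with it; the furniture and walls round the work are solid. World frame = base frame: x ahead of the robot, y to its left, z up, the work surface at z = 0. Lengths are in m, angles in rad, forces in N, time in s.
With the tool pointing down it reaches from about 0.3 to 0.75 m from the base axis. Payload 8.5 kg.
Tool frame: the origin (TCP) lies at the very end of the fingers, on their centre line; the grasp point (between the pads) lies 19 mm behind it; z points along the fingers, y is the line along which they close (so a half turn about z gives the same grasp; the last joint's range is limited). The gripper opens to 88 mm and grips with 3 to 60 N. Pads are 18 mm wide; open, the fingers measure 123 mm over their backs; the gripper's body (75 mm by 187 mm) begins 45 mm behind the grasp point.
Start: joints at [-1.546, 0.381, 1.297, -0, 1.464, -0.215], TCP at [0.131, -0.534, 0.239] pointing down, gripper open.
Joint ranges: [-3.11, 3.11], [-0.89, 2.33], [0.22, 2.48], [-1.42, 4.56], [0.17, 2.85], [-2.88, 2.88]. Speed limits (rad/s): [2.39, 2.39, 3.14, 3.14, 3.14, 3.14].

### API

Orientations are given as a unit quaternion [x, y, z, w].
In Python, from rig import r gives the robot as it stands. The module is installed in compiled form; this text tells all that it offers.
- The arm moves only by the tool drive_tool, never from a script. Its argument "steps" is text: rows parted by semicolons, each of 7 numbers parted by spaces: the finger opening in cm, from 0 to 8.81, then the shift along the tool's x, y, z in cm, then the turn, a rotation vector about the tool's x, y, z in rad. A call has 1 to 10 rows; each row is the pose to reach, as a shift and turn from the pose commanded when the call began, along the tool's axes at that moment; what a row does not reach only later rows make up. A row lasts 1/12 s, in which the tool goes at most 41.7 mm and 7.16 degrees, less where a joint would pass 70% of its speed; a pose out of reach is approached as far as the arm can. A call with a gripper value outside its range is refused whole. The fingers move at their own pace and stop on an object; "force" is the grip in N (left out, the last holds). Time passes only in rows, so rows that repeat a pose let the fingers close. It gives the time, the measured TCP pose, the force, the opening and the grip force at its end, in the units of the state.
- r.observe(): the state, without advancing time (a new reading comes with each control period).
- r.camera(name): name is "scene" or "top"; returns a dict with "img" (420x560x3 uint8, red, green, blue), "depth" (420x560 float32, m along the optical axis (not along the pixel's ray), 0 where there is no reading), "mtx" (3x3 intrinsics, pixels), "eye" and "rotation" of the camera in the world. Camera axes: x right, y down, z forward; pixel columns grow to the right and rows downward; lengths in m; the calibration is good to about 2 mm. A picture is of the moment at which its call begins.
- r.finish_job(): hands the job in; it is judged then, once.
The state is a dict: "clock": time; "joints": joint angles; "joint_vel": joint speeds; "joint_efforts": joint torques, N m; "eef_pos": TCP position; "ee_rot": TCP orientation; "wrist_force": force on the tool from outside, world axes, zero at the start; "moment": the same for the moment, N m; "opening": finger opening in m; "gripper_force": force on a finger pad.
Only numpy, scipy, OpenCV 4.12 (cv2) and the standard library are available. Lean on these libraries where they do the work, as an engineer would, in place of code of your own. Each camera call takes 0.05 s, during which the arm holds its last target. There are 200 camera calls.

### The job

Take the black handwheel by its rim out of the blue slotted rest, hang its rim on the yellow twin-pronged hook of the stand, and press it gently down past the red sprung keeper until the keeper snaps shut over the rim and you feel the rim bear on the hook's seat; then let go. Do not force or drop the wheel, and leave the other things where they are.

Things in the scene. Friction and masses are not known exactly. Their poses are not given: they have to be found in the camera images.
- handwheel: black handwheel standing on edge in the rest, 190 mm diameter, 0.25 kg. Origin at its centre; x = axle (level), z to the top. Rim 12 mm thick along the axle with flat faces (grip across these), 83 to 95 mm from the centre. Hub 34 mm wide, 20 mm long; 10 mm spokes, one straight up, two down at 40 degrees from -z: at y = -40 and +40 mm it is open from the rim down to 37 mm below the centre
- wheel_top (a point): middle of the rim's section at the top of the wheel, 89 mm above its centre: the place to grip it. Pressing the wheel down on the hook with more than about 18 N is forcing it; the contacts of the rim with prongs and leaves then add up to about twice that
- wheel_rest: fixed foot, 75 x 150 mm and 48 mm high, with two blue walls and a slot between them in which the wheel stands with about 2 mm of play. Origin at the centre of its underside on the worktop; the slot runs along its y axis, the wheel's axle along its x axis, the wheel's centre 107 mm above the worktop
- hook_stand: fixed stand with a yellow hook. Origin on the worktop right below the middle of the hook's seat; x points from the hook's tips to the column, z up. Foot 10 mm thick, x -10 to 140, y -75 to 75 mm. Column 22 mm thick at x = 85 mm. Hook: two equal J-prongs 8 mm wide at y = -40 and +40 mm, nothing between them up to x = 69 mm. Hang the wheel with its axle along x and its centre at x = 0, y = 0
- seat_low (a point): point 200 mm above the stand's origin: lowest possible seat floor. The hook's clamp is set at another height each time and NOT measured: the seat floor is 200 to 240 mm above the worktop and must be seen or felt; the clamp does not slip. With the rim home, the wheel's centre is 70 mm below the seat floor. Prong from the side: level floor x -9 to 7.5 mm, 10 mm thick
- column_top (a point): top of the column, 240 mm above the worktop, x = 85 mm. More of each prong: in front of the floor an 8 mm thick upturn, its end flaring forward to a tip at x = -20 mm (front face -25), 40 mm above the floor, over which the rim must pass; behind the floor a wall 12 mm high, then a post (x 18 to 25 mm) 44 mm high that carries the keeper
- keeper (a joint): red sprung keeper, one part with a leaf at each prong, hinged on the posts 40 mm above the floor; leaves slant forward and down, ends 22 mm above the floor. 0 rad = shut (sprung there), grows as they are pushed down and back. A rim pressed into the seat opens them by 0.2 to 0.35 rad against 4 to 12 N, more than the wheel's weight; within 4 mm of the floor they snap shut above it
- study_model: bystander: model of a jaw, 52 x 62 x 33 mm; origin at the centre of its underside
- paste_pot: bystander: round pot, 91 mm wide, 44 mm high; origin at the centre of its underside
- cassette: bystander: perforated steel instrument cassette, 91 x 185 x 28 mm; origin at the centre of its underside
- blue_clip: bystander: blue clip, 16 x 52 x 8 mm; origin at the centre of its underside

How it is judged:
On the way, in this order (a step that is already met when the one before it is completed fails the run):
1. the wheel is lifted clear out of the rest in the fingers (height (world z) of handwheel above 0.15 m and contact force between handwheel and the fingers above 1 N and contact force between handwheel and wheel_rest below 0.05 N), for 0.2 s.
2. the rim, held in the fingers over the seat, presses the keeper open (value of joint keeper above 0.12 rad and contact force between handwheel and hook_stand above 2 N and contact force between handwheel and the fingers above 1 N and horizontal distance between handwheel and hook_stand below 0.02 m), for 0.02 s.
3. the keeper is shut over the rim and the wheel, still in the fingers, is pressed home on the seat (value of joint keeper below 0.06 rad and contact force between handwheel and hook_stand above 4 N and contact force between handwheel and the fingers above 1 N and horizontal distance between handwheel and hook_stand below 0.02 m), for 0.1 s.
At the end, for the whole second after the job is handed in: the wheel hangs still on the hook stand, released: its centre within 8 mm along x and 10 mm along y of the stand's origin, 120 to 180 mm above the worktop, its axle within 0.2 rad of the stand's x axis, its weight on the hook, and the keeper shut (below 0.06 rad) over the rim (value of joint keeper below 0.06 rad and x of handwheel in the frame of hook_stand between -0.008 and 0.008 m and y of handwheel in the frame of hook_stand between -0.01 and 0.01 m and angle between the x axis of handwheel and the x axis of hook_stand, either way round below 0.2 rad and height (world z) of handwheel between 0.12 and 0.18 m and contact force between handwheel and hook_stand above 1 N and contact force between handwheel and the fingers below 0.05 N and linear speed of handwheel below 0.03 m/s); the robot touches nothing.
It fails at once if the wheel is pushed against the hook or its stand with more than 40 N in all its contacts together (contact force between handwheel and hook_stand above 40 N).
It fails at once if the wheel is dropped (faster than 0.3 m/s with no finger on it) (contact force between handwheel and the fingers below 0.05 N and linear speed of handwheel above 0.3 m/s).
It fails at once if another thing is moved by more than 20 mm (distance of any of study_model, paste_pot, cassette, blue_clip from where it was at the start of the episode above 0.02 m).
It also fails if it takes over 72 s, if anything falls off the work surface, if the arm or the gripper's body presses on something with over 40 N, if the wrist force passes 120 N, or if a joint passes its speed limit or range.

## Working session

There is one attempt and no reset: what is moved stays moved. The work goes in short steps, Python scripts to look and compute and a tool call to move; the robot and the scene stay as the last step left them, time stands still between calls to the robot, and variables do not carry over. Pictures are saved under pics/ and viewed, at most 10 in all, crops included, and the job is handed in when it is done.

Besides the shell and the picture viewer there is one more tool, called by a JSON object that holds its "name" and its "arguments", one argument or row to a line. drive_tool: Moves the arm, as the interface text tells. Its arguments: {"type":"object","properties":{"steps":{"type":"string"},"force":{"type":"number"}},"required":["steps"]}

```bash
mkdir -p pics
cat > h.py <<'E'
import numpy as np, cv2
from rig import r
def shot(n,name=None):
    c=r.camera(n)
    if name: cv2.imwrite('pics/'+name,c['img'][:,:,::-1])
    return c
def pts(c):
    K=c['mtx'];d=c['depth'];v,u=np.mgrid[:d.shape[0],:d.shape[1]]
    P=np.stack([(u-K[0,2])/K[0,0]*d,(v-K[1,2])/K[1,1]*d,d],-1)
    return P@np.array(c['rotation']).T+np.array(c['eye'])
E
python3 - <<'E'
from h import *
print(r.observe())
for n in('scene','top'):
    c=shot(n,n+'1.png');print(n,c['mtx'],c['eye'],c['rotation'])
    np.savez(n+'1.npz',P=pts(c),img=c['img'],d=c['depth'])
E
```

```text
{'clock': 0.0, 'joints': array([-1.54629522e+00,  3.81182181e-01,  1.29823984e+00,  3.01622599e-05,
        1.46357478e+00, -2.15292551e-01]), 'joint_vel': array([-0.00124647, -0.00118913, -0.0001882 , -0.00170271, -0.000468  ,
       -0.00045561]), 'joint_efforts': array([-3.94245872e-04, -4.37927020e+01, -2.24555075e+01,  7.13804760e-02,
        3.50927445e-02, -1.01358498e-04]), 'eef_pos': array([ 0.13062864, -0.53398574,  0.23815224]), 'ee_rot': array([ 9.92820931e-01,  1.19608135e-01,  8.17982572e-05, -6.97450822e-04]), 'wrist_force': array([0.80577211, 0.00594244, 0.34484334]), 'moment': array([ 0.03068003, -0.00677339,  0.00719391]), 'gripper_force': 0.0, 'opening': 0.08792689071820627}
scene [[477.0103503    0.         281.18723173]
 [  0.         477.0103503  207.57930507]
 [  0.           0.           1.        ]] [-0.87929572  0.15315612  1.37308369] [-0.60533086  0.67257848 -0.323331    0.27689312]Traceback (most recent call last):
  File "<stdin>", line 5, in <module>
  File "h.py", line 10, in pts
    return P@np.array(c['rotation']).T+np.array(c['eye'])
           ~^~~~~~~~~~~~~~~~~~~~~~~~~~
ValueError: matmul: Input operand 1 has a mismatch in its core dimension 0, with gufunc signature (n?,k),(k,m?)->(n?,m?) (size 4 is different from 3)
```

View pics/scene1.png

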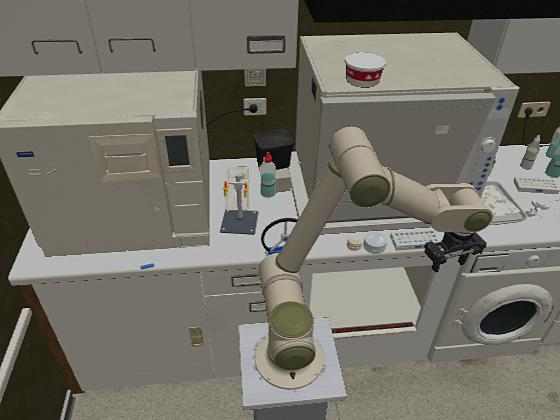

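The scene view shows the stand with its yellow hook near (238,190) and the wheel near (280,235), partly hidden by the arm. The camera rotation is a quaternion, so I need to fix that in the helper.

```bash
sed -i "s/np.array(c\['rotation'\]).T/R.from_quat(c['rotation']).as_matrix().T/; 1a from scipy.spatial.transform import Rotation as R" h.py
python3 - <<'E'
from h import *
for n in('scene','top'):
    c=shot(n,n+'1.png');print(n,c['mtx'][0],c['eye'],c['rotation'])
    np.savez(n+'1.npz',P=pts(c),img=c['img'],d=c['depth'])
    if n=='scene': cv2.imwrite('pics/crop1.png',cv2.resize(c['img'][150:290,180:340,::-1],None,fx=4.5,fy=4.2,interpolation=cv2.INTER_CUBIC))
E
```

```text
scene [477.0103503    0.         281.18723173] [-0.87929572  0.15315612  1.37308369] [-0.60533086  0.67257848 -0.323331    0.27689312]
top [383.21992257   0.         278.75807418] [ 0.37370561 -0.02922307  1.58001761] [-0.69528578  0.71514165 -0.05828877  0.04186327]
```

View pics/top1.png

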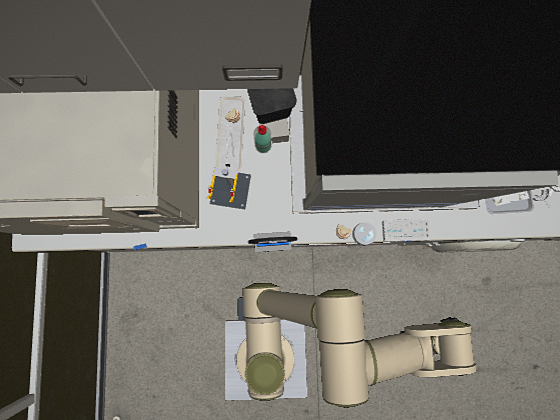

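View pics/crop1.png

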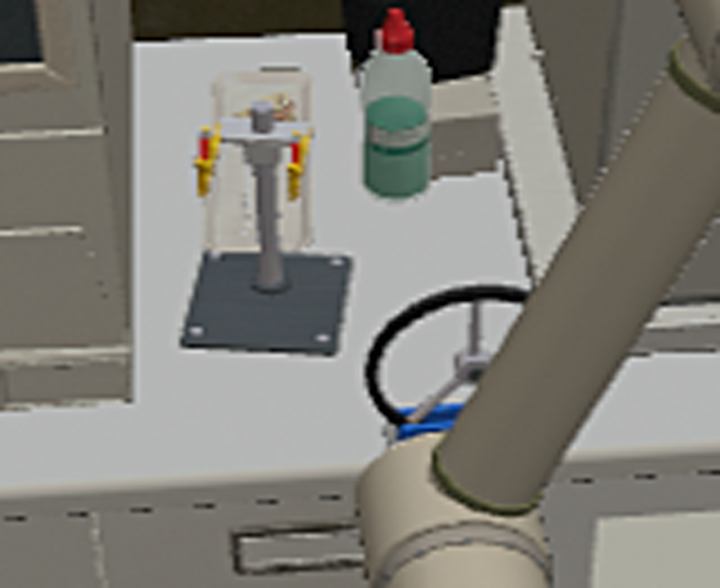

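Top view: the stand foot is near (230,190), the wheel and rest near (272,240), and the hook parts near (212,190) and (240,185). The crop shows the prongs facing the robot, with the column behind them. Next I'll measure with depth.

Run:
```python
from h import *
for n in('scene','top'):
    f=np.load(n+'1.npz');P=f['P'];img=f['img'];h=cv2.cvtColor(img,cv2.COLOR_RGB2HSV);ok=f['d']>0
    H,S,V=[h[...,i].astype(int) for i in range(3)]
    win=(P[...,0]>0.2)&(P[...,0]<0.75)&(P[...,1]>-.2)&(P[...,1]<.45)&ok
    z=P[...,2]
    def st(nm,m):
        m=m&win;q=P[m]
        print(n,nm,len(q), np.round(np.percentile(q,[1,50,99],axis=0),3).tolist() if len(q) else '')
        return q,m
    y,_=st('yellow',(abs(H-25)<8)&(S>150)&(V>90)&(z>.15))
    k,_=st('red',((H<8)|(H>172))&(S>150)&(V>90)&(z>.15)&(P[...,1]>.08))
    for nm,q in(('y',y),('r',k)):
        if len(q): 
            lab=cv2.kmeans(q[:,1:2].astype(np.float32),2,None,(3,50,1e-6),5,0)[1].ravel()
            for i in(0,1):
                a=q[lab==i];print(nm,i,len(a),np.round(a.mean(0),3),np.round(a.min(0),3),np.round(a.max(0),3))
    q,m=st('foot',(V<100)&(V>40)&(z>0.003)&(z<.018)&(P[...,1]>.05))
    print(cv2.minAreaRect((q[:,:2]*1000).astype(np.float32)))
    q,m=st('blue',(abs(H-108)<12)&(S>150)&(V>80)&(z>.03))
    print(cv2.minAreaRect((q[:,:2]*1000).astype(np.float32)))
    q,m=st('black',(V<45)&(z>.06)&(z<.22)&(P[...,0]<.5))
    print(cv2.minAreaRect((q[:,:2]*1000).astype(np.float32)))
    q=q[q[:,2]>.15]
    if len(q)>5:
        v=cv2.fitLine(q[:,:2].astype(np.float32),cv2.DIST_HUBER,0,.01,.01).ravel();print('line',v,'top',q.max(0),q.min(0))
    st('colm top',(z>.22)&(z<.26)&(S<60)&(P[...,1]>.05)&(P[...,1]<.25)&(P[...,0]>.4))
```

```text
scene yellow 54 [[0.585, 0.09, 0.207], [0.613, 0.173, 0.22], [0.703, 0.186, 0.254]]
scene red 10 [[0.612, 0.102, 0.239], [0.623, 0.142, 0.243], [0.645, 0.181, 0.251]]
y 0 23 [0.615 0.102 0.226] [0.584 0.087 0.207] [0.692 0.109 0.254]
y 1 31 [0.636 0.179 0.224] [0.597 0.168 0.208] [0.71  0.187 0.25 ]
r 0 5 [0.632 0.18  0.244] [0.624 0.18  0.24 ] [0.646 0.181 0.248]
r 1 5 [0.616 0.103 0.245] [0.612 0.102 0.239] [0.621 0.103 0.251]
scene foot 660 [[0.6, 0.056, 0.004], [0.67, 0.132, 0.01], [0.746, 0.208, 0.018]]
((681.2390747070312, 132.04885864257812), (146.27511596679688, 159.4263916015625), 79.93387603759766)
scene blue 55 [[0.439, -0.028, 0.034], [0.455, -0.005, 0.046], [0.471, 0.025, 0.061]]
((456.2136535644531, -2.3634872436523438), (32.52594757080078, 57.02730178833008), 4.274572849273682)
scene black 138 [[0.202, -0.077, 0.063], [0.453, 0.008, 0.186], [0.465, 0.054, 0.208]]
((332.43035888671875, -17.161941528320312), (263.0811462402344, 134.34835815429688), 2.106761932373047)
line [ 0.04749973 -0.99887127  0.45446768 -0.01584424] top [0.46545597 0.04350235 0.21410921] [ 0.2012196
[... 617 characters left out ...]
, 0.017]]
((681.89208984375, 131.05996704101562), (146.3059844970703, 148.71669006347656), 79.89167022705078)
top blue 58 [[0.442, -0.099, 0.039], [0.446, -0.039, 0.046], [0.452, 0.021, 0.076]]
((446.5171813964844, -38.91550064086914), (7.934629440307617, 123.86984252929688), 2.4519224166870117)
top black 166 [[0.288, -0.127, 0.064], [0.456, -0.027, 0.182], [0.464, 0.057, 0.205]]
((375.86163330078125, -32.235595703125), (174.93983459472656, 196.09829711914062), 1.3636704683303833)
line [ 0.0417142  -0.9991296   0.4577037  -0.05413464] top [0.46403567 0.05897236 0.20724048] [ 0.28700179 -0.12261021  0.15039306]
top colm top 42 [[0.626, 0.1, 0.224], [0.698, 0.129, 0.239], [0.71, 0.184, 0.257]]
```

```bash
cat >> h.py <<'E'
def go(p,yaw):
    "tool shift (cm) and rotvec to TCP p with tool y at world angle yaw(deg), pointing down"
    o=r.observe();Rc=R.from_quat(o['ee_rot'])
    a=np.radians(yaw);Y=np.array([np.cos(a),np.sin(a),0]);Z=np.array([0,0,-1.]);X=np.cross(Y,Z)
    Rt=R.from_matrix(np.stack([X,Y,Z],1))
    print('shift cm',np.round(Rc.inv().apply(np.array(p)-o['eef_pos'])*100,2),'rot',np.round((Rc.inv()*Rt).as_rotvec(),3),'F',np.round(o['wrist_force'],2),'at',np.round(o['eef_pos'],4))
E
python3 -c "
from h import *
go([.456,-.035,.27],2.4)"
```

```text
shift cm [ 43.46 -40.75  -3.12] rot [-1.000e-03 -1.000e-03 -1.373e+00] F [ 0.08 -0.74  0.43] at [ 0.1306 -0.5341  0.2383]
```

{"name": "drive_tool", "arguments": {
  "steps": "8.8 2 -2 -3.1 0 0 -0.1; 8.8 43.5 -40.7 -3.1 0 0 -1.373; 8.8 43.5 -40.7 -3.1 0 0 -1.373; 8.8 43.5 -40.7 -3.1 0 0 -1.373; 8.8 43.5 -40.7 -3.1 0 0 -1.373; 8.8 43.5 -40.7 -3.1 0 0 -1.373; 8.8 43.5 -40.7 -3.1 0 0 -1.373; 8.8 43.5 -40.7 -3.1 0 0 -1.373; 8.8 43.5 -40.7 -3.1 0 0 -1.373; 8.8 43.5 -40.7 -3.1 0 0 -1.373",
  "force": 30
}}

```text
clock: 0.98
eef_pos: [0.3514, -0.1947, 0.2698]
ee_rot: [0.742, 0.671, 0.0, 0.0]
wrist_force: [0.6, -0.4, 0.1]
opening: 0.0879
gripper_force: 0.0
```

```bash
python3 -c "
from h import *
go([.456,-.035,.27],2.4)"
```

```text
shift cm [16.94  8.81 -0.03] rot [ 0.     0.    -0.142] F [ 0.57 -0.4   0.07] at [ 0.3514 -0.1947  0.2698]
```

Run:
```python
from h import *
for n in('scene','top'):
    c=shot(n);P=pts(c);h=cv2.cvtColor(c['img'],cv2.COLOR_RGB2HSV).astype(int);z=P[...,2];ok=c['depth']>0
    m=(h[...,2]<60)&ok&(abs(P[...,0]-.456)<.04)&(abs(P[...,1]+.035)<.12)&(z>.05)&(z<.23)
    q=P[m];print(n,len(q),np.round(q.min(0),3),np.round(q.max(0),3))
    if len(q)>10:
        # circle fit in y,z
        A=np.c_[q[:,1],q[:,2],np.ones(len(q))];s=np.linalg.lstsq(A,(q[:,1:]**2).sum(1),rcond=None)[0];yc,zc=s[:2]/2
        print('circle',yc,zc,np.sqrt(s[2]+yc**2+zc**2))
        t=q[z[m]>.16];l=np.polyfit(t[:,1]+.035,t[:,0],1);print('x at -.035',l[1],'yaw deg',-np.degrees(l[0]))
    b=(abs(h[...,0]-108)<12)&(h[...,1]>150)&ok&(P[...,0]>.3)&(z>.03)&(z<.06)&(abs(P[...,1]+.035)<.12);q=P[b]
    print('blue',len(q),np.round(q.min(0),3),np.round(q.max(0),3))
```

```text
scene 243 [ 0.444 -0.13   0.05 ] [0.472 0.054 0.206]
circle -0.03823916262696511 0.1135908232905883 0.08683071320701528
x at -.035 0.45532232870776734 yaw deg 0.9845730012755729
blue 216 [ 0.436 -0.101  0.03 ] [0.479 0.025 0.057]
top 164 [ 0.449 -0.128  0.05 ] [0.465 0.051 0.207]
circle -0.03728480051256418 0.1136273564211463 0.08840266072634757
x at -.035 0.4573452939486963 yaw deg 2.545349930631073
blue 61 [ 0.442 -0.101  0.03 ] [0.452 0.023 0.053]
```

{"name": "drive_tool", "arguments": {
  "steps": "8.8 16.6 8.8 0 0 0 -0.142; 8.8 16.6 8.8 0 0 0 -0.142; 8.8 16.6 8.8 0 0 0 -0.142; 8.8 16.6 8.8 0 0 0 -0.142; 8.8 16.6 8.8 0 0 0 -0.142; 8.8 16.6 8.8 0 0 0 -0.142; 8.8 16.6 8.8 0 0 0 -0.142; 8.8 16.6 8.8 0 0 0 -0.142"
}}

```text
clock: 1.75
eef_pos: [0.4556, -0.0417, 0.2695]
ee_rot: [0.695, 0.719, -0.0, -0.0]
wrist_force: [0.6, -0.4, 0.4]
opening: 0.0878
gripper_force: 0.0
```

Run:
```python
from h import *
go([.456,-.038,.177],2.4)
c=shot('scene','s2.png');t=shot('top')
a=cv2.resize(c['img'][170:280,200:340,::-1],(560,440),interpolation=cv2.INTER_CUBIC)
cv2.imwrite('pics/s2c.png',a)
```

```text
shift cm [0.37 0.06 9.25] rot [-0.001  0.    -0.007] F [ 0.57 -0.42  0.36] at [ 0.4556 -0.0417  0.2695]
```

View pics/s2c.png

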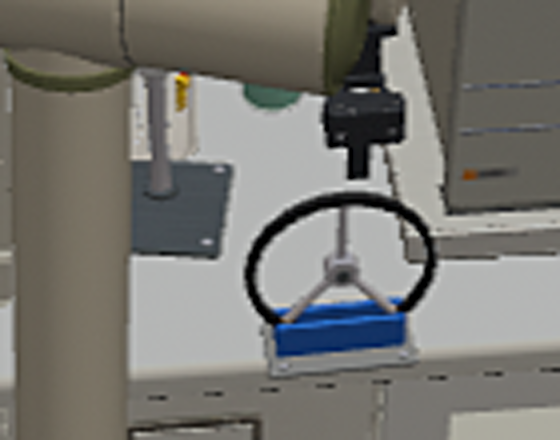

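The gripper stands over the top of the rim: fingers near (358,170), rim top near (345,198). Now I descend and grip.

{"name": "drive_tool", "arguments": {
  "steps": "8.8 0.4 0.05 2 0 0 -0.007; 8.8 0.4 0.05 5 0 0 -0.007; 8.8 0.4 0.05 8 0 0 -0.007; 8.8 0.4 0.05 9.2 0 0 -0.007; 8.8 0.4 0.05 9.2 0 0 -0.007; 5 0.4 0.05 9.2 0 0 -0.007; 3 0.4 0.05 9.2 0 0 -0.007; 2 0.4 0.05 9.2 0 0 -0.007; 2 0.4 0.05 9.2 0 0 -0.007; 2 0.4 0.05 9.2 0 0 -0.007"
}}

```text
clock: 2.68
eef_pos: [0.4565, -0.037, 0.1783]
ee_rot: [0.692, 0.722, 0.0, 0.001]
wrist_force: [-0.6, -0.0, -0.4]
opening: 0.0569
gripper_force: 0.0
```

Run:
```python
from h import *
go([.456,-.038,.177],2.4)
c=shot('scene','s2.png')
cv2.imwrite('pics/s3c.png',cv2.resize(c['img'][170:280,200:340,::-1],(560,440),interpolation=cv2.INTER_CUBIC))
print(r.observe()['opening'])
```

```text
shift cm [-0.1  -0.06  0.13] rot [0.001 0.001 0.001] F [-0.58 -0.04 -0.38] at [ 0.4565 -0.037   0.1783]
0.05298504351022789
```

View pics/s3c.png

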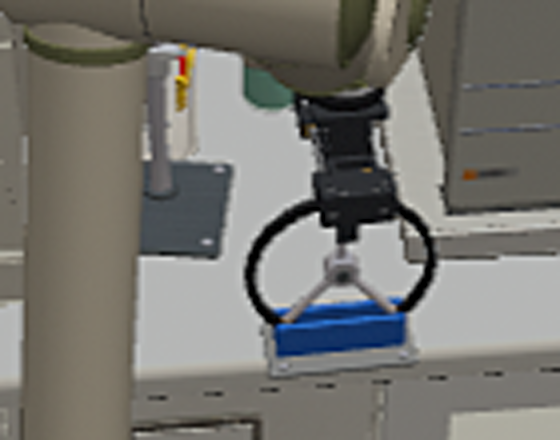

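The fingers straddle the rim at the upper spoke, near (345,230). I keep closing with a firmer grip, since the hook press needs friction.

{"name": "drive_tool", "arguments": {
  "steps": "0.8 0 0 0 0 0 0; 0.8 0 0 0 0 0 0; 0.8 0 0 0 0 0 0; 0.8 0 0 0 0 0 0; 0.8 0 0 0 0 0 0; 0.8 0 0 0 0 0 0; 0.8 0 0 0 0 0 0; 0.8 0 0 0 0 0 0; 0.8 0 0 0 0 0 0; 0.8 0 0 0 0 0 0",
  "force": 45
}}

```text
clock: 3.57
eef_pos: [0.4563, -0.0369, 0.1777]
ee_rot: [0.692, 0.722, 0.0, 0.0]
wrist_force: [0.7, 1.1, -1.1]
opening: 0.0114
gripper_force: 45.0
```

{"name": "drive_tool", "arguments": {
  "steps": "0.8 0 0 -1 0 0 0; 0.8 0 0 -2.5 0 0 0; 0.8 0 0 -4 0 0 0; 0.8 0 0 -6 0 0 0; 0.8 0 0 -8 0 0 0; 0.8 0 0 -10 0 0 0; 0.8 0 0 -11.5 0 0 0; 0.8 0 0 -11.5 0 0 0; 0.8 0 0 -11.5 0 0 0; 0.8 0 0 -11.5 0 0 0"
}}

```text
clock: 4.4
eef_pos: [0.4558, -0.0367, 0.2913]
ee_rot: [0.692, 0.722, -0.001, -0.001]
wrist_force: [-0.5, 0.4, -3.1]
opening: 0.0109
gripper_force: 44.9
```

Run:
```python
from h import *
o=r.observe();print(o['opening'],o['gripper_force'])
o0=np.array([.618,.143]);x=np.array([.984,-.177])
go([*(o0-.10*x),.295],-10.2)
go([*(o0),.295],-10.2)
c=shot('scene','s4.png');P=pts(c);h=cv2.cvtColor(c['img'],cv2.COLOR_RGB2HSV).astype(int)
m=(h[...,2]<60)&(c['depth']>0)&(abs(P[...,0]-.456)<.04)&(abs(P[...,1]+.037)<.12)&(P[...,2]>.12)&(P[...,2]<.29);q=P[m]
print(np.round(q.min(0),3),np.round(q.max(0),3))
```

```text
0.010852066521655155 44.94699938048143
shift cm [19.45  7.22 -0.37] rot [-0.002 -0.001  0.221] F [-0.47  0.42 -3.15] at [ 0.4558 -0.0367  0.2913]
shift cm [17.26 16.98 -0.39] rot [-0.002 -0.001  0.221] F [-0.47  0.42 -3.15] at [ 0.4558 -0.0367  0.2913]
[ 0.438 -0.131  0.13 ] [0.466 0.054 0.29 ]
```

{"name": "drive_tool", "arguments": {
  "steps": "0.8 2 0.7 -0.4 0 0 0.02; 0.8 4.5 1.7 -0.4 0 0 0.05; 0.8 7 2.6 -0.4 0 0 0.08; 0.8 10 3.7 -0.4 0 0 0.11; 0.8 13 4.8 -0.4 0 0 0.15; 0.8 16 5.9 -0.4 0 0 0.19; 0.8 18 6.7 -0.4 0 0 0.21; 0.8 19.4 7.2 -0.4 0 0 0.221; 0.8 19.4 7.2 -0.4 0 0 0.221; 0.8 19.4 7.2 -0.4 0 0 0.221"
}}

```text
clock: 5.28
eef_pos: [0.5196, 0.1602, 0.2954]
ee_rot: [0.767, 0.642, -0.001, -0.001]
wrist_force: [0.2, -1.2, -2.2]
opening: 0.0112
gripper_force: 45.0
```

```bash
cat > m.py <<'E'
from h import *
import sys
o0=np.array([.618,.143]);ux=np.array([.984,-.177]);uy=np.array([.177,.984])
def loc(P): return np.stack([(P[...,:2]-o0)@ux,(P[...,:2]-o0)@uy,P[...,2]],-1)
print('tcp loc',np.round(loc(r.observe()['eef_pos']),4))
for n in('scene','top'):
    c=shot(n);L=loc(pts(c));h=cv2.cvtColor(c['img'],cv2.COLOR_RGB2HSV).astype(int);H,S,V=h[...,0],h[...,1],h[...,2]
    w=(c['depth']>0)&(abs(L[...,1])<.13)&(L[...,2]>.08)&(L[...,2]<.3)&(L[...,0]>-.2)&(L[...,0]<.1)
    for nm,m in(('yel',(abs(H-25)<8)&(S>150)&(V>90)),('red',((H<8)|(H>172))&(S>150)&(V>90)),('blk',(V<60)&(abs(L[...,0]-loc(r.observe()['eef_pos'])[0])<.02))):
        for s in ((0,) if nm=='blk' else (-1,1)):
            q=L[m&w&((L[...,1]*s>0) if s else True)]
            if len(q)>3: print(n,nm,s,len(q),'mean',np.round(q.mean(0),4),'lo',np.round(np.percentile(q,3,axis=0),3),'hi',np.round(np.percentile(q,97,axis=0),3))
if len(sys.argv)>1:
    c=shot('scene');cv2.imwrite('pics/'+sys.argv[1],cv2.resize(c['img'][120:280,170:330,::-1],(600,600),interpolation=cv2.INTER_CUBIC))
E
python3 m.py v5.png
```

```text
tcp loc [-0.0999 -0.0005  0.2954]
scene yel -1 4 mean [-0.0112 -0.039   0.2136] lo [-0.018 -0.042  0.211] hi [-0.008 -0.037  0.217]
scene yel 1 8 mean [-0.0105  0.0387  0.2145] lo [-0.017  0.034  0.207] hi [-0.     0.042  0.222]
scene blk 0 220 mean [-0.103  -0.0327  0.1877] lo [-0.112 -0.094  0.136] hi [-0.093  0.06   0.295]
top yel -1 61 mean [ 0.0322 -0.0405  0.2165] lo [-0.019 -0.043  0.204] hi [ 0.085 -0.036  0.25 ]
top yel 1 30 mean [0.0458 0.0392 0.2164] lo [0.02  0.036 0.204] hi [0.072 0.043 0.257]
top red -1 9 mean [ 0.0062 -0.0402  0.2446] lo [ 0.001 -0.043  0.234] hi [ 0.012 -0.038  0.252]
top blk 0 56 mean [-0.1024 -0.0747  0.2512] lo [-0.107 -0.095  0.15 ] hi [-0.097 -0.035  0.297]
```

View pics/v5.png

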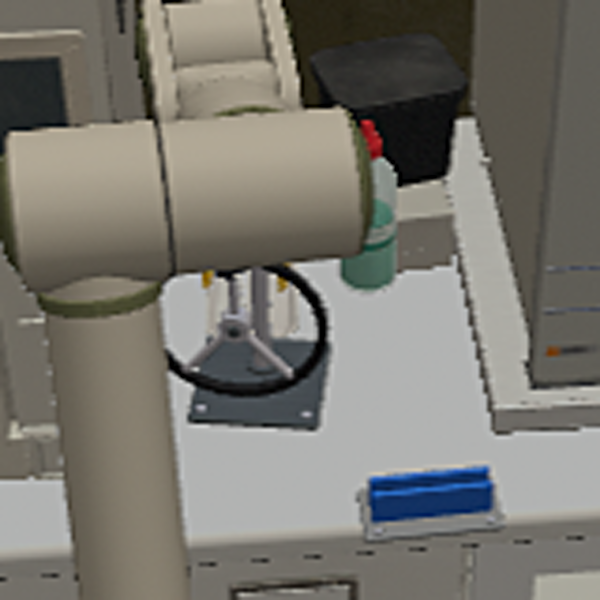

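The wheel is held clear, hub near (235,328), with the prongs beyond it near (207,278) and (283,278). I move it over the seat along the stand's x axis, which is tool y.

{"name": "drive_tool", "arguments": {
  "steps": "0.8 0 1 0 0 0 0; 0.8 0 2.5 0 0 0 0; 0.8 0 4 0 0 0 0; 0.8 0 5.5 0 0 0 0; 0.8 0 7 0 0 0 0; 0.8 0 8.5 0 0 0 0; 0.8 0 9.5 0 0 0 0; 0.8 0 10 0 0 0 0; 0.8 0 10 0 0 0 0; 0.8 0 10 0 0 0 0"
}}

```text
clock: 6.27
eef_pos: [0.6183, 0.1419, 0.2965]
ee_rot: [0.767, 0.641, -0.0, -0.0]
wrist_force: [0.2, -0.2, -3.0]
opening: 0.0113
gripper_force: 45.0
```

```bash
python3 m.py; python3 -c "
from h import *
go([.618,.143,.265],-10.2)"
```

```text
tcp loc [ 0.0005 -0.001   0.2965]
scene yel -1 23 mean [ 0.0049 -0.0406  0.2255] lo [-0.023 -0.043  0.21 ] hi [ 0.073 -0.037  0.252]
scene yel 1 28 mean [0.0044 0.0383 0.2249] lo [-0.02   0.035  0.208] hi [0.063 0.042 0.249]
scene red -1 5 mean [ 0.0088 -0.0394  0.2429] lo [ 0.004 -0.04   0.237] hi [ 0.013 -0.039  0.253]
scene red 1 4 mean [0.0074 0.0394 0.2411] lo [0.003 0.039 0.238] hi [0.013 0.04  0.244]
scene blk 0 180 mean [-0.0028 -0.0192  0.1815] lo [-0.011 -0.092  0.136] hi [0.005 0.079 0.272]
top yel -1 51 mean [ 0.0385 -0.0405  0.2147] lo [-0.015 -0.043  0.205] hi [ 0.085 -0.036  0.245]
top blk 0 79 mean [-0.0031 -0.0638  0.2468] lo [-0.008 -0.095  0.155] hi [0.003 0.083 0.298]
shift cm [ 0.07 -0.    3.19] rot [ 0. -0. -0.] F [ 0.46 -0.39 -3.13] at [0.6179 0.1423 0.2969]
```

{"name": "drive_tool", "arguments": {
  "steps": "0.8 0 0 0.5 0 0 0; 0.8 0 0 1.2 0 0 0; 0.8 0 0 2 0 0 0; 0.8 0 0 2.6 0 0 0; 0.8 0 0 3 0 0 0; 0.8 0 0 3.2 0 0 0; 0.8 0 0 3.2 0 0 0"
}}

```text
clock: 6.95
eef_pos: [0.6182, 0.1423, 0.2641]
ee_rot: [0.767, 0.641, -0.0, -0.0]
wrist_force: [-0.6, -0.9, -2.3]
opening: 0.0107
gripper_force: 44.9
```

{"name": "drive_tool", "arguments": {
  "steps": "0.8 0 0 0.2 0 0 0; 0.8 0 0 0.4 0 0 0; 0.8 0 0 0.6 0 0 0; 0.8 0 0 0.8 0 0 0; 0.8 0 0 0.8 0 0 0"
}}

```text
clock: 7.37
eef_pos: [0.6182, 0.1423, 0.2562]
ee_rot: [0.767, 0.641, -0.0, -0.0]
wrist_force: [0.9, -0.1, -3.2]
opening: 0.0109
gripper_force: 44.9
```

{"name": "drive_tool", "arguments": {
  "steps": "0.8 0 0 0.15 0 0 0; 0.8 0 0 0.3 0 0 0; 0.8 0 0 0.45 0 0 0; 0.8 0 0 0.6 0 0 0; 0.8 0 0 0.6 0 0 0"
}}

```text
clock: 7.78
eef_pos: [0.6182, 0.1423, 0.2503]
ee_rot: [0.767, 0.641, -0.0, -0.0]
wrist_force: [0.2, -0.2, -2.4]
opening: 0.0112
gripper_force: 44.9
```

{"name": "drive_tool", "arguments": {
  "steps": "0.8 0 0 0.15 0 0 0; 0.8 0 0 0.3 0 0 0; 0.8 0 0 0.4 0 0 0; 0.8 0 0 0.4 0 0 0"
}}

```text
clock: 8.12
eef_pos: [0.6182, 0.1423, 0.2464]
ee_rot: [0.767, 0.641, -0.0, -0.0]
wrist_force: [-1.0, -0.5, -2.9]
opening: 0.0111
gripper_force: 44.9
```

{"name": "drive_tool", "arguments": {
  "steps": "0.8 0 0 0.1 0 0 0; 0.8 0 0 0.2 0 0 0; 0.8 0 0 0.3 0 0 0; 0.8 0 0 0.3 0 0 0"
}}

```text
clock: 8.45
eef_pos: [0.6182, 0.1423, 0.2434]
ee_rot: [0.767, 0.641, -0.0, -0.0]
wrist_force: [0.8, -0.2, -3.4]
opening: 0.0113
gripper_force: 44.9
```

{"name": "drive_tool", "arguments": {
  "steps": "0.8 0 0 0.1 0 0 0; 0.8 0 0 0.2 0 0 0; 0.8 0 0 0.3 0 0 0; 0.8 0 0 0.3 0 0 0"
}}

```text
clock: 8.78
eef_pos: [0.6182, 0.1424, 0.2406]
ee_rot: [0.767, 0.641, 0.0, -0.0]
wrist_force: [-0.5, -0.1, -2.3]
opening: 0.011
gripper_force: 44.9
```

{"name": "drive_tool", "arguments": {
  "steps": "0.8 0 0 0.1 0 0 0; 0.8 0 0 0.2 0 0 0; 0.8 0 0 0.3 0 0 0; 0.8 0 0 0.3 0 0 0"
}}

```text
clock: 9.12
eef_pos: [0.6182, 0.1425, 0.2381]
ee_rot: [0.767, 0.642, 0.0, -0.0]
wrist_force: [-2.5, 1.9, 1.8]
opening: 0.011
gripper_force: 44.9
```

{"name": "drive_tool", "arguments": {
  "steps": "0.8 0 0 0.1 0 0 0; 0.8 0 0 0.2 0 0 0; 0.8 0 0 0.3 0 0 0; 0.8 0 0 0.3 0 0 0"
}}

```text
clock: 9.45
eef_pos: [0.6181, 0.1424, 0.2344]
ee_rot: [0.767, 0.641, -0.0, -0.0]
wrist_force: [-2.9, 1.7, 2.0]
opening: 0.0115
gripper_force: 44.9
```

```bash
python3 m.py
```

```text
tcp loc [ 2.000e-04 -6.000e-04  2.344e-01]
scene yel -1 23 mean [ 0.0027 -0.0406  0.2274] lo [-0.024 -0.045  0.209] hi [ 0.073 -0.037  0.251]
scene yel 1 17 mean [-0.0117  0.0383  0.2254] lo [-0.025  0.035  0.21 ] hi [0.011 0.042 0.244]
scene blk 0 235 mean [-0.0037 -0.0143  0.1552] lo [-0.012 -0.091  0.081] hi [0.006 0.078 0.252]
top yel -1 44 mean [ 0.0456 -0.0408  0.2129] lo [-0.011 -0.043  0.202] hi [ 0.086 -0.036  0.244]
top blk 0 92 mean [-0.0029 -0.0607  0.1867] lo [-0.008 -0.093  0.087] hi [0.003 0.078 0.246]
```

{"name": "drive_tool", "arguments": {
  "steps": "0.8 0 0 0.1 0 0 0; 0.8 0 0 0.2 0 0 0; 0.8 0 0 0.3 0 0 0; 0.8 0 0 0.3 0 0 0"
}}

```text
clock: 9.88
eef_pos: [0.6178, 0.1422, 0.2308]
ee_rot: [0.767, 0.641, -0.001, -0.001]
wrist_force: [-5.0, 1.2, -1.0]
opening: 0.0115
gripper_force: 44.9
```

{"name": "drive_tool", "arguments": {
  "steps": "0.8 0 0 0.1 0 0 0; 0.8 0 0 0.2 0 0 0; 0.8 0 0 0.3 0 0 0; 0.8 0 0 0.3 0 0 0"
}}

```text
clock: 10.22
eef_pos: [0.618, 0.1423, 0.2281]
ee_rot: [0.767, 0.641, -0.001, -0.0]
wrist_force: [-5.7, 0.7, -0.5]
opening: 0.0109
gripper_force: 44.9
```

{"name": "drive_tool", "arguments": {
  "steps": "0.8 0 0 0.1 0 0 0; 0.8 0 0 0.2 0 0 0; 0.8 0 0 0.3 0 0 0; 0.8 0 0 0.3 0 0 0"
}}

```text
clock: 10.55
eef_pos: [0.6182, 0.1423, 0.2254]
ee_rot: [0.767, 0.641, -0.0, -0.0]
wrist_force: [-4.2, 0.4, -1.4]
opening: 0.0108
gripper_force: 44.9
```

{"name": "drive_tool", "arguments": {
  "steps": "0.8 0 0 0.1 0 0 0; 0.8 0 0 0.2 0 0 0; 0.8 0 0 0.3 0 0 0; 0.8 0 0 0.3 0 0 0"
}}

```text
clock: 10.88
eef_pos: [0.6182, 0.1423, 0.2224]
ee_rot: [0.767, 0.641, -0.0, -0.0]
wrist_force: [-4.0, 1.1, -0.6]
opening: 0.0115
gripper_force: 44.9
```

{"name": "drive_tool", "arguments": {
  "steps": "0.8 0 0 0.1 0 0 0; 0.8 0 0 0.2 0 0 0; 0.8 0 0 0.2 0 0 0"
}}

```text
clock: 11.13
eef_pos: [0.6183, 0.1423, 0.2205]
ee_rot: [0.767, 0.641, -0.0, -0.0]
wrist_force: [-5.1, 1.0, -0.9]
opening: 0.0112
gripper_force: 44.9
```

{"name": "drive_tool", "arguments": {
  "steps": "0.8 0 0 0.1 0 0 0; 0.8 0 0 0.2 0 0 0; 0.8 0 0 0.2 0 0 0"
}}

```text
clock: 11.38
eef_pos: [0.6182, 0.1423, 0.2184]
ee_rot: [0.767, 0.641, -0.0, -0.0]
wrist_force: [-5.6, 0.5, -0.7]
opening: 0.0112
gripper_force: 44.9
```

{"name": "drive_tool", "arguments": {
  "steps": "0.8 0 0 0.1 0 0 0; 0.8 0 0 0.2 0 0 0; 0.8 0 0 0.2 0 0 0"
}}

```text
clock: 11.63
eef_pos: [0.6182, 0.1423, 0.2164]
ee_rot: [0.767, 0.641, -0.0, -0.0]
wrist_force: [-6.1, 1.6, -1.3]
opening: 0.011
gripper_force: 45.0
```

{"name": "drive_tool", "arguments": {
  "steps": "0.8 0 0 0.1 0 0 0; 0.8 0 0 0.15 0 0 0; 0.8 0 0 0.15 0 0 0"
}}

```text
clock: 11.88
eef_pos: [0.6183, 0.1423, 0.215]
ee_rot: [0.767, 0.641, -0.0, -0.0]
wrist_force: [-4.7, 1.2, -0.7]
opening: 0.0115
gripper_force: 45.0
```

{"name": "drive_tool", "arguments": {
  "steps": "0.8 0 0 0.1 0 0 0; 0.8 0 0 0.15 0 0 0; 0.8 0 0 0.15 0 0 0"
}}

```text
clock: 12.13
eef_pos: [0.6187, 0.1422, 0.2135]
ee_rot: [0.767, 0.641, 0.0, 0.0]
wrist_force: [-0.6, -0.5, -3.1]
opening: 0.011
gripper_force: 45.0
```

{"name": "drive_tool", "arguments": {
  "steps": "0.8 0 0 0.1 0 0 0; 0.8 0 0 0.15 0 0 0; 0.8 0 0 0.15 0 0 0"
}}

```text
clock: 12.38
eef_pos: [0.6188, 0.1422, 0.2123]
ee_rot: [0.767, 0.641, 0.001, 0.0]
wrist_force: [0.0, -0.0, 0.1]
opening: 0.0111
gripper_force: 45.0
```

```bash
python3 m.py v6.png
```

```text
tcp loc [ 0.0009 -0.0006  0.2123]
scene yel -1 23 mean [ 0.004  -0.0406  0.2284] lo [-0.024 -0.044  0.211] hi [ 0.072 -0.037  0.254]
scene yel 1 6 mean [-0.0156  0.0392  0.2166] lo [-0.025  0.035  0.211] hi [-0.008  0.043  0.228]
scene red -1 5 mean [ 0.01   -0.0392  0.2419] lo [ 0.004 -0.04   0.235] hi [ 0.016 -0.039  0.248]
scene blk 0 155 mean [-0.0039 -0.0211  0.1619] lo [-0.015 -0.09   0.085] hi [0.004 0.078 0.227]
top yel -1 30 mean [ 0.0509 -0.0416  0.2107] lo [ 0.01  -0.043  0.204] hi [ 0.088 -0.039  0.225]
top blk 0 71 mean [-0.0018 -0.0692  0.1805] lo [-0.007 -0.094  0.09 ] hi [ 0.005 -0.045  0.227]
```

View pics/v6.png

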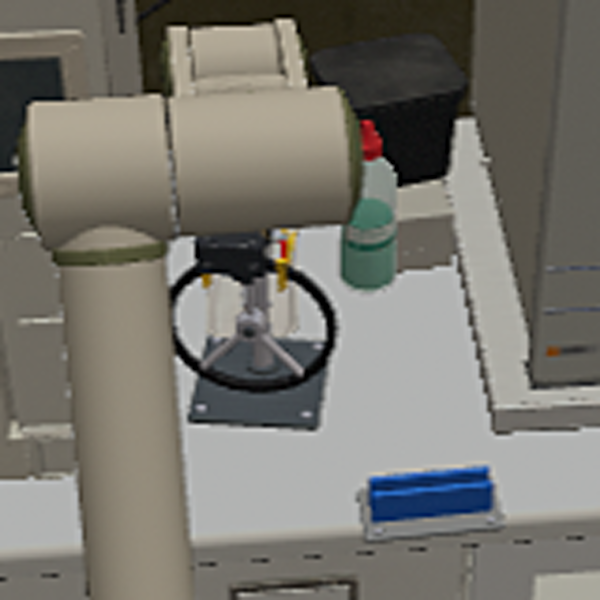

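The lateral keeper force has vanished, the red leaf is visible above the rim near (283,247), and the seat is beginning to bear. I press a little more.

{"name": "drive_tool", "arguments": {
  "steps": "0.8 0 0 0.05 0 0 0; 0.8 0 0 0.1 0 0 0; 0.8 0 0 0.1 0 0 0; 0.8 0 0 0.1 0 0 0"
}}

```text
clock: 12.87
eef_pos: [0.6185, 0.1423, 0.2115]
ee_rot: [0.767, 0.641, 0.0, 0.0]
wrist_force: [0.5, -0.4, 0.8]
opening: 0.0111
gripper_force: 45.0
```

{"name": "drive_tool", "arguments": {
  "steps": "0.8 0 0 0.05 0 0 0; 0.8 0 0 0.1 0 0 0; 0.8 0 0 0.1 0 0 0; 0.8 0 0 0.1 0 0 0"
}}

```text
clock: 13.2
eef_pos: [0.6185, 0.1423, 0.211]
ee_rot: [0.767, 0.641, 0.001, 0.0]
wrist_force: [-0.0, -0.6, 6.2]
opening: 0.0109
gripper_force: 45.0
```

{"name": "drive_tool", "arguments": {
  "steps": "0.8 0 0 0.02 0 0 0; 0.8 0 0 0.02 0 0 0; 0.8 0 0 0.02 0 0 0"
}}

```text
clock: 13.45
eef_pos: [0.6186, 0.1423, 0.211]
ee_rot: [0.767, 0.641, 0.001, 0.001]
wrist_force: [-0.5, -1.0, 6.0]
opening: 0.011
gripper_force: 44.9
```

{"name": "drive_tool", "arguments": {
  "steps": "1.5 0 0 -0.05 0 0 0; 2 0 0 -0.1 0 0 0; 3 0 0 -0.1 0 0 0; 4 0 0 -0.1 0 0 0; 4.5 0 0 -0.1 0 0 0; 4.5 0 0 -0.1 0 0 0; 4.5 0 0 -0.1 0 0 0; 4.5 0 0 -0.1 0 0 0"
}}

```text
clock: 14.12
eef_pos: [0.6183, 0.1423, 0.2109]
ee_rot: [0.767, 0.641, -0.0, -0.0]
wrist_force: [-1.1, -0.3, -0.6]
opening: 0.045
gripper_force: 0.0
```

{"name": "drive_tool", "arguments": {
  "steps": "4.5 0 0 -0.5 0 0 0; 4.5 0 0 -1.5 0 0 0; 4.5 0 0 -3 0 0 0; 4.5 0 0 -5 0 0 0; 4.5 0 0 -7 0 0 0; 4.5 0 0 -9 0 0 0; 4.5 0 0 -11 0 0 0; 4.5 0 0 -12 0 0 0; 4.5 0 0 -12 0 0 0; 4.5 0 0 -12 0 0 0"
}}

```text
clock: 14.95
eef_pos: [0.6183, 0.1423, 0.3316]
ee_rot: [0.767, 0.641, 0.001, 0.0]
wrist_force: [-0.1, -0.2, -1.0]
opening: 0.0448
gripper_force: 0.0
```

```bash
sed -i "s/abs(L\[...,0\]-loc(r.observe()\['eef_pos'\])\[0\])<.02)/abs(L[...,0])<.03)\&(L[...,2]<.26)/" m.py; python3 m.py v7.png
```

```text
tcp loc [ 0.0004 -0.0006  0.3316]
scene yel -1 22 mean [ 0.0045 -0.0406  0.226 ] lo [-0.024 -0.043  0.208] hi [ 0.076 -0.037  0.25 ]
scene yel 1 19 mean [-0.0013  0.0388  0.2243] lo [-0.025  0.036  0.211] hi [0.052 0.042 0.251]
scene red -1 5 mean [ 0.0106 -0.0391  0.2414] lo [ 0.006 -0.04   0.233] hi [ 0.019 -0.038  0.247]
scene red 1 4 mean [0.0111 0.0402 0.2382] lo [0.006 0.039 0.232] hi [0.015 0.041 0.242]
scene blk 0 188 mean [-0.0046 -0.0165  0.1799] lo [-0.013 -0.09   0.085] hi [0.003 0.078 0.237]
top yel -1 48 mean [ 0.0334 -0.0404  0.217 ] lo [-0.018 -0.043  0.203] hi [ 0.08  -0.036  0.252]
top red -1 10 mean [ 0.0057 -0.0403  0.2428] lo [-0.001 -0.042  0.236] hi [ 0.012 -0.038  0.247]
top blk 0 81 mean [-0.0033 -0.0639  0.1785] lo [-0.008 -0.092  0.087] hi [ 0.003 -0.035  0.225]
```

View pics/v7.png

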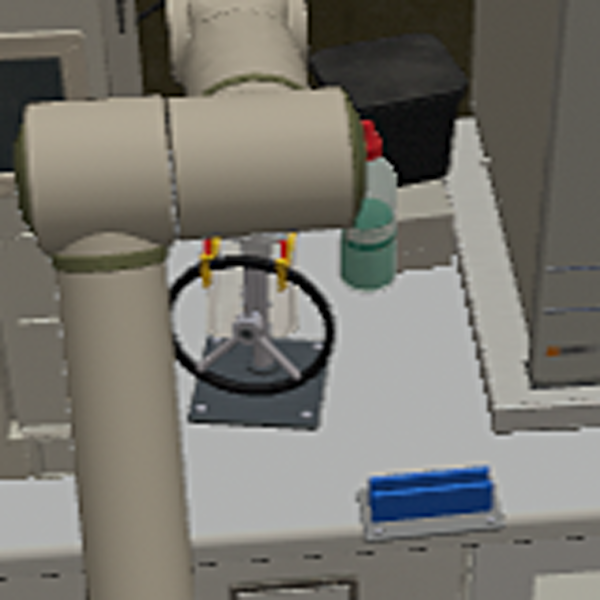

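The wheel hangs on both prongs, near (207,270) and (283,270), with the red leaves above the rim and the gripper clear.

```bash
python3 -c "
from rig import r
print(r.finish_job())"
```

```text
the job is handed in; nothing more can be done
None
```

The handwheel hangs released on the hook with the keeper shut over its rim, pressed home at about 9 N (wrist reading); the job is handed in at about 15 s, but the interface returned no verdict.

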